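# Hold the indexing head's release plunger down under its pried-open cover

## Task

Pry up the cover of the small indexing head with the flat-bladed scraper and swing it fully open, past upright, then lay the scraper back down on the bench without dropping it; keep the gripper off the cover until the blade has clearly raised it. Then press the steel release plunger inside about 10 mm down with the fingertips, never letting it hit its bottom stop, and finish still holding it there so that the work can be turned by hand. Leave the gouge, the bowl and the chuck alone.

Things in the scene. Friction and masses are not known exactly. Their poses are not given: they have to be found in the camera images.
- housing: indexing head: grey box fixed to the bench, 120 (x) x 140 (y) x 75 mm high, open on top under its cover, walls 6 mm, inner floor 30 mm up. Origin: centre of the underside; -x face is the front (towards the robot), z up. Turned work (r up to 30 mm, axis 40 mm up) sticks out 85 mm from its -y side, two bolted feet 21 mm on the +y side. Position and yaw vary
- pry_slot (a point): centre of the pry slot in the housing's front wall right under the cover, on the outer face (housing x=-60, y=0, z=69 mm): 76 mm wide, 12 mm high (z=63 to 75 mm), through the 6 mm wall
- cover_hinge (a point): middle of the cover's hinge axis, on the rear top rim of the housing (housing x=+60, y=0, z=75 mm), level with the cover's underside; the axis runs along the housing's y. Its own axes turn with the cover
- cover_lip (a point): middle of the cover's free front edge, on its underside, 132 mm from the hinge axis. The cover is a plain aluminium plate 132 x 140 x 3 mm, 0.18 kg, no handle; shut, its lip overhangs the front wall by 12 mm. The point moves with the cover
- cover (a joint): cover angle about its hinge: 0 shut and level, 1.57 upright, 2.2 rad the rear stop. Stiff hinge: it stays where it is left; about 2 N up at the lip lifts it
- plunger_top (a point): centre of the top face of the release plunger: steel round cap 30 mm across and 8 mm thick in the middle of the housing (housing x=0, y=0), top face at z=70 mm when up, 5 mm below the shut cover; moves straight down. Reachable only with the cover open
- plunger (a joint): plunger travel: 0 up, grows as it is pressed, bottom stop at 0.018 m. Spring: about 3 N to start it, 9 N at 10 mm, 14 N at the stop; it springs back up when let go
- scraper: scraper lying on the bench, loose, 0.15 kg: rectangular wooden handle with rounded edges 120 long x 24 wide x 22 mm high, then a FLAT steel blade 80 long x 20 wide x 3 mm thick in line with the handle's middle (11 mm above its underside). Origin: underside of the handle at its mid-length; +x along the blade, z up. It and the gouge may swap places
- scraper_grip (a point): good grip point on the scraper's handle near the centre of mass: 30 mm ahead of the handle's middle, 11 mm above its underside, 110 mm behind the blade's tip
- scraper_tip (a point): middle of the end of the scraper's blade, 11 mm above the handle's underside
- gouge: gouge lying on the bench, loose, 0.16 kg: the same handle, but a ROUND steel bar 12 mm across and 80 mm long. Origin and axes as for the scraper. To be left alone
- bowl: turned dark wooden bowl, 110 mm across, 45 mm high, loose; origin under its centre. To be left alone
- chuck: steel lathe chuck lying on its back, 90 mm across, 57 mm high over its four jaws, 1.6 kg; origin under its centre. To be left alone
Things that resemble listed ones, but are neither listed nor needed, are in the scene too. Leave any blue or white look-alike of the scraper alone.

How it is judged:
By the outcome, as a careful person would: the job done as asked, in the order asked, and still so for the second after the job is handed in, while the arm keeps its last pose, push and grip.
It also fails if it takes over 58 s, if anything falls off the work surface, if the arm or the gripper's body presses on something with over 40 N, if the wrist force passes 120 N, or if a joint passes its speed limit or range.

## Robot

A 6-joint arm with a two-finger parallel gripper is mounted at the origin on the work surface. World frame = base frame: x ahead of the robot, y to its left, z up, the work surface at z = 0. Lengths are in m, angles in rad, forces in N, time in s.
With the tool pointing down it reaches from about 0.375 to 0.9 m from the base axis. Payload 3.1 kg.
Tool frame: the origin (TCP) lies at the very end of the fingers, on their centre line; the grasp point (between the pads) lies 19 mm behind it; z points along the fingers, y is the line along which they close (so a half turn about z gives the same grasp; the last joint's range is limited). The gripper opens to 85 mm and grips with 20 to 120 N. Pads are 22 mm wide; open, the fingers measure 114 mm over their backs; the gripper's body (76 mm by 85 mm) begins 54 mm behind the grasp point. The pads swing forward as they close: fully open they stand 13 mm farther back than shut.
Start: joints at [1.095, 0.527, 1.433, -0, 1.181, -0.178], TCP at [0.183, 0.598, 0.231] pointing down, gripper open.
Joint ranges: [-3.08, 3.08], [-0.75, 2.2], [0.22, 2.44], [-1.43, 4.57], [0, 2.65], [-2.85, 2.85]. Speed limits (rad/s): [2.79, 2.79, 3.14, 3.14, 3.14, 3.14].

## Interface

Orientations are given as a unit quaternion [x, y, z, w].
In Python, from station import manip, vision gives the robot as it stands.
- The arm moves only by the tool drive_tool, never from a script. Its argument "deltas" is a list that holds one entry, the list of rows, each a list of 4 numbers: the shift along the tool's x, y, z in mm, then the turn about the tool's z in rad. A call has 1 to 5 rows; each row is the pose to reach, as a shift and turn from the pose commanded when the call began, along the tool's axes at that moment; what a row does not reach only later rows make up. A row lasts 1/12 s, in which the tool goes at most 41.7 mm and 7.16 degrees, less where a joint would pass 70% of its speed; a pose out of reach is approached as far as the arm can. A call with a gripper value outside its range is refused whole. "jaw" is the finger opening in mm, from 0 to 85.4, set as the call begins (left out, the last holds). The fingers move at their own pace and stop on an object; "force" is the grip in N (left out, the last holds). Time passes only in rows, so rows that repeat a pose let the fingers close. It gives the time, the measured TCP pose, the force, the opening and the grip force at its end, in the units of the state.
- manip.sense(): the state, without advancing time (a new reading comes with each control period).
- vision.snapshot(name): name is "scene" or "top" or "wrist"; returns the picture (480x640x3 uint8, red, green, blue); there is no depth.
- vision.camera_model(name): a dict with "camera_matrix" (3x3 intrinsics, pixels), "D" ([k1, k2, p1, p2, k3] as OpenCV has them; the pictures are not rectified), "rvec" (rotation vector, rad) and "tvec" (3), from world to camera coordinates, as OpenCV has them. Camera axes: x right, y down, z forward; pixel columns grow to the right and rows downward; lengths in m; the calibration is good to about 2 mm. A picture is of the moment at which its call begins: read the wrist's pose just before it. camera_model takes no time and is no camera call; for the wrist camera it gives the pose at the moment of the call.
- manip.sign_off(): hands the job in; it is judged then, once.
The state is a dict: "t": time; "q": joint angles; "qd": joint speeds; "tau": joint torques, N m; "tcp_pos": TCP position; "tool_rot": TCP orientation; "force": force on the tool from outside, world axes, zero at the start; "ft_torque": the same for the moment, N m; "finger_gap": opening from 0.0 (shut) to 1.0 (fully open); "gripper_force": force on a finger pad.
Only numpy, scipy, OpenCV 4.12 (cv2) and the standard library are available. Lean on these libraries where they do the work, as an engineer would, in place of code of your own. Each camera call takes 0.05 s, during which the arm holds its last target. There are 200 camera calls.

## Working session

There is one attempt and no reset: what is moved stays moved. The work goes in short steps, Python scripts to look and compute and a tool call to move; the robot and the scene stay as the last step left them, time stands still between calls to the robot, and variables do not carry over. Pictures are saved under pics/ and viewed, at most 11 in all, crops included, and the job is handed in when it is done.

Besides the shell and the picture viewer there is one more tool, called after ">>>" by a JSON object that holds its "fn" and its "kwargs". drive_tool: Moves the arm, as the interface text tells. Its arguments: {"type":"object","properties":{"deltas":{"type":"array"},"jaw":{"type":"number"},"force":{"type":"number"}},"required":["deltas"]}

```bash
mkdir -p pics; ls; python3 - <<'E'
from station import manip, vision
import cv2,numpy as np
s=manip.sense();print(s)
for n in("scene","top"):
    cv2.imwrite(f"pics/{n}0.png",vision.snapshot(n)[:,:,::-1]);m=vision.camera_model(n)
    R=cv2.Rodrigues(np.array(m["rvec"]))[0];print(n,m["camera_matrix"],m["D"],-R.T@np.ravel(m["tvec"]),R[2])
E
```

```text
pics
{'t': 0.0, 'q': array([ 1.09548497e+00,  5.28492666e-01,  1.43389284e+00, -1.12468157e-05,
        1.18139737e+00, -1.78490115e-01]), 'qd': array([-0.00046362, -0.0002655 , -0.00031795,  0.00052824,  0.0005982 ,
       -0.00045918]), 'tau': array([-2.49119245e-05, -4.42350483e+01, -1.78017712e+01, -1.77716538e-04,
        8.42206908e-03, -2.48559326e-05]), 'tcp_pos': array([0.18243906, 0.59703564, 0.23032035]), 'tool_rot': array([ 1.47864206e-01,  9.89007066e-01, -1.03878849e-03, -3.46726625e-04]), 'force': array([-0.56917767, -0.56434974, -0.64855849]), 'ft_torque': array([-0.00869636, -0.00235527, -0.01419692]), 'gripper_force': 0.0, 'finger_gap': 0.9996756251193576}
scene [[540.66036805   0.         322.57898941]
 [  0.         540.66036805 239.45473461]
 [  0.           0.           1.        ]] [-0.11709154  0.          0.          0.          0.        ] [ 1.42398272 -0.14843887  0.91446791] [-0.72087949  0.08617537 -0.68768202]
top [[490.41832621   0.         318.4798424 ]
 [  0.         490.41832621 242.74496437]
 [  0.           0.           1.        ]] [-0.02276862  0.          0.          0.          0.        ] [ 0.40023415 -0.02931175  1.17822609] [ 0.1025673  -0.01028091 -0.99467294]
```

View pics/top0.png

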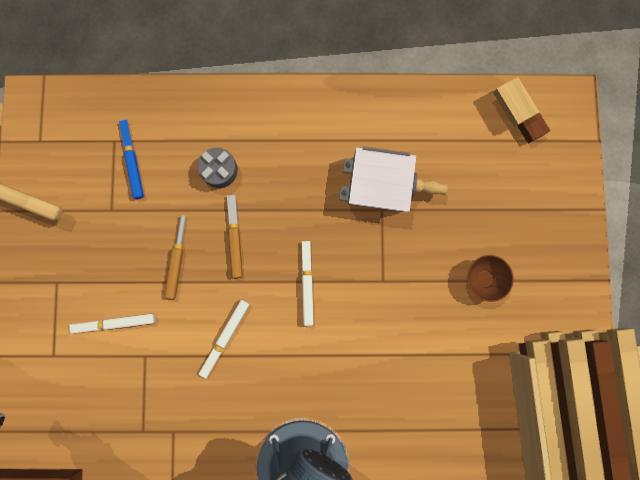

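View pics/scene0.png

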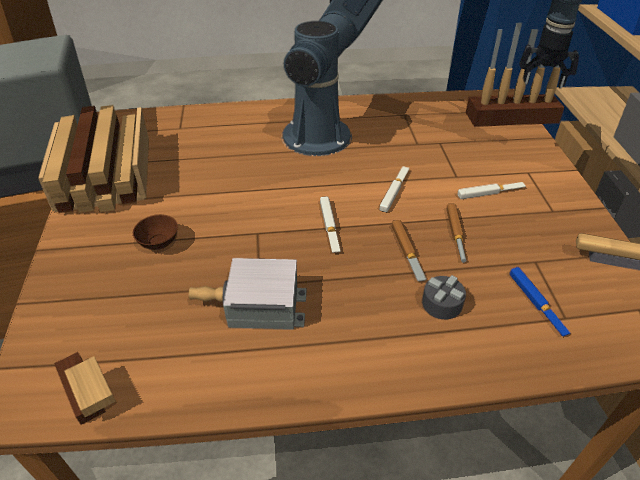

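The top view shows the scraper (flat blade) at about (234,237) with its tip at (231,196). The gouge is at (175,257), the chuck at (217,168), and the housing with its pale cover at (382,180), front side towards the robot. The bowl is at (490,279) and the look-alikes are white or blue. The scene view agrees.

```bash
cat > h.py <<'E'
import cv2,numpy as np
from station import manip, vision
from scipy.spatial.transform import Rotation as Ro
def rays(m,px):
    K=np.array(m["camera_matrix"]);D=np.array(m["D"]);R=cv2.Rodrigues(np.array(m["rvec"]))[0]
    u=cv2.undistortPoints(np.array(px,float).reshape(-1,1,2),K,D)[:,0]
    d=np.c_[u,np.ones(len(u))]@R; return -R.T@np.ravel(m["tvec"]),d
def onz(m,px,z):
    c,d=rays(m,px); return c+d*((z-c[2])/d[:,2])[:,None]
def proj(m,p): return cv2.projectPoints(np.array(p,float).reshape(-1,3),np.array(m["rvec"]),np.array(m["tvec"]),np.array(m["camera_matrix"]),np.array(m["D"]))[0][:,0]
def white(im,box,lo=150):
    x0,y0,x1,y1=box;h=cv2.cvtColor(im,cv2.COLOR_RGB2HSV);k=np.zeros(im.shape[:2],np.uint8)
    k[y0:y1,x0:x1]=((h[y0:y1,x0:x1,1]<60)&(h[y0:y1,x0:x1,2]>lo))*255
    return max(cv2.findContours(k,cv2.RETR_EXTERNAL,cv2.CHAIN_APPROX_NONE)[0],key=cv2.contourArea)
E
python3 - <<'E'
from h import *
im=cv2.imread("pics/top0.png")[:,:,::-1].copy();m=vision.camera_model("top")
c=white(im,(335,135,425,220));r=cv2.minAreaRect(c);b=cv2.boxPoints(r);print(r,b)
P=onz(m,b,.078);print(P, P.mean(0),[np.linalg.norm(P[i]-P[i-1]) for i in range(4)])
# scraper: blade
c=white(im,(222,190,246,230),110);print(cv2.minAreaRect(c),onz(m,cv2.boxPoints(cv2.minAreaRect(c)),.012))
print(onz(m,[(231,196),(234,228),(236,277),(217,168),(307,326),(306,242),(490,279)],.011))
v=cv2.resize(im[185:285,160:250],None,fx=5.5,fy=5.5,interpolation=cv2.INTER_CUBIC);cv2.imwrite("pics/crop1.png",v[:,:,::-1])
wm=vision.camera_model("wrist");print(wm["camera_matrix"],)
R=cv2.Rodrigues(np.array(wm["rvec"]))[0];s=manip.sense();T=Ro.from_quat(s["tool_rot"]).as_matrix();print(T,T.T@(-R.T@np.ravel(wm["tvec"])-s["tcp_pos"]),T.T@R[2])
E
```

```text
((382.450439453125, 179.23455810546875), (61.35020065307617, 56.90948486328125), 7.853313446044922) [[348.17508 203.23106]
 [355.95102 146.85533]
 [416.7258  155.23805]
 [408.94986 211.61378]]
[[ 0.60391733 -0.10862799  0.078     ]
 [ 0.73574094 -0.12794985  0.078     ]
 [ 0.71593772 -0.26805789  0.078     ]
 [ 0.58435446 -0.24692465  0.078     ]] [ 0.65998761 -0.1878901   0.078     ] [np.float64(0.13967344994486008), np.float64(0.133232120883668), np.float64(0.14150063344492644), np.float64(0.1332695332476611)]
((231.71470642089844, 208.79115295410156), (28.070920944213867, 8.359918594360352), 85.60128784179688) [[0.63664174 0.18020737 0.012     ]
 [0.63816091 0.16012342 0.012     ]
 [0.56994251 0.1539929  0.012     ]
 [0.5684443  0.17395582 0.012     ]]
[[ 0.63465102  0.16941853  0.011     ]
 [ 0.55670578  0.16106179  0.011     ]
 [ 0.43940847  0.15471309  0.011     ]
 [ 0.70385269  0.20449567  0.011     ]
 [ 0.32376372 -0.01361245  0.011     ]
 [ 0.52247021 -0.01152225  0.011     ]
 [ 0.43233775 -0.45098267  0.011     ]]
[[413.66803302   0.         319.63071979]
 [  0.         413.66803302 234.17484449]
 [  0.           0.           1.        ]]
[[-9.56269163e-01  2.92486742e-01 -8.91170761e-04]
 [ 2.92487894e-01  9.56267666e-01 -1.72735527e-03]
 [ 3.46969268e-04 -1.91247324e-03 -9.99998111e-01]] [ 7.85530681e-02 -7.66964553e-05 -1.43198303e-01] [-3.03985915e-01 -2.46776154e-04  9.52676494e-01]
```

View pics/crop1.png

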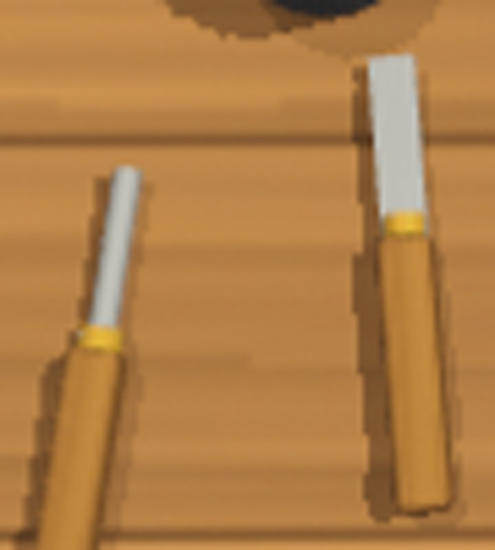

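Enlarged, the scraper's blade tip is at top-image (231.1,195.4) and its butt at (237.3,277.4). The left tool has a thin round bar, so it is the gouge. Next I work out the approach.

```bash
cat >> h.py <<'E'
def go(x,y,z,yaw):
    """mm shift and turn to put TCP at xyz with tool x axis at world angle yaw(deg)"""
    s=manip.sense();T=Ro.from_quat(s["tool_rot"]).as_matrix();d=T.T@(np.array([x,y,z])-s["tcp_pos"])*1000
    a=np.arctan2(T[1,0],T[0,0]);t=-((np.radians(yaw)-a+np.pi)%(2*np.pi)-np.pi)
    print("tcp",s["tcp_pos"].round(4),"yaw",np.degrees(a).round(2),"go",d.round(1),"turn",t.round(3),"t",round(s["t"],2),"F",s["force"].round(1),"q",s["q"].round(2),"gap",round(s["finger_gap"]*85.4,1),"grip",round(s["gripper_force"],1))
E
python3 -c "
from h import *
m=vision.camera_model('top')
P=onz(m,[(231.1,195.4),(237.3,277.4)],.014);print(P,np.linalg.norm(P[0]-P[1]),np.degrees(np.arctan2(*(P[0]-P[1])[1::-1])))
go(.527,.161,.15,184.7)"
```

```text
[[0.63551581 0.16868931 0.014     ]
 [0.43835327 0.15115162 0.014     ]] 0.1979409984070053 5.083106639804503
tcp [0.1825 0.5971 0.2304] yaw 162.99 go [-457.  -316.1   80.9] turn -0.379 t 0.1 F [-0.4 -0.3 -0.5] q [ 1.1   0.53  1.43  0.    1.18 -0.18] gap 85.2 grip 0.0
```

>>> {"fn": "drive_tool", "kwargs": {"deltas": [[[-32, -22, 6, 0], [-64, -44, 12, 0], [-96, -66, 18, 0], [-128, -88, 24, 0], [-160, -110, 30, 0]]], "jaw": 60}}

```text
t: 0.52
tcp_pos: [0.304, 0.4441, 0.2008]
tool_rot: [0.147, 0.989, -0.0, -0.0]
force: [1.1, 1.1, -0.4]
finger_gap: 0.702
gripper_force: 0.0
```

>>> {"fn": "drive_tool", "kwargs": {"deltas": [[[-32, -22, 6, 0], [-64, -44, 12, 0], [-96, -66, 18, 0], [-128, -88, 24, 0], [-160, -110, 30, 0]]]}}

```text
t: 0.93
tcp_pos: [0.4251, 0.292, 0.1708]
tool_rot: [0.148, 0.989, -0.0, -0.0]
force: [0.6, 0.5, -0.4]
finger_gap: 0.702
gripper_force: 0.0
```

>>> {"fn": "drive_tool", "kwargs": {"deltas": [[[-30, -20, 5, -0.09], [-60, -40, 10, -0.18], [-90, -60, 15, -0.27], [-115, -80, 21, -0.34], [-137, -96, 21, -0.38]]]}}

```text
t: 1.35
tcp_pos: [0.5277, 0.1595, 0.1489]
tool_rot: [-0.042, 0.999, -0.0, -0.001]
force: [0.2, 0.1, 0.0]
finger_gap: 0.706
gripper_force: 0.0
```

>>> {"fn": "drive_tool", "kwargs": {"deltas": [[[0, 0, 0, 0], [0, 0, 0, 0]]]}}

```text
t: 1.52
tcp_pos: [0.528, 0.1605, 0.1498]
tool_rot: [-0.04, 0.999, 0.0, -0.0]
force: [0.3, 0.6, -0.2]
finger_gap: 0.703
gripper_force: 0.0
```

```bash
python3 -c "
from h import *
go(.527,.161,.15,184.7)
m=vision.camera_model('wrist');im=vision.snapshot('wrist');cv2.imwrite('pics/w1.png',im[:,:,::-1])
import pickle;pickle.dump(m,open('w1.pkl','wb'))
print(proj(m,[(.6355,.1687,.013),(.5558,.1616,.022),(.4384,.151,.022),(.526,.159,.011)]))"
```

```text
tcp [0.528  0.1605 0.1498] yaw -175.44 go [ 1.   0.6 -0.2] turn -0.002 t 1.52 F [ 0.3  0.6 -0.2] q [ 0.09  0.54  1.69  0.    0.91 -1.56] gap 60.0 grip 0.0
[[318.9818203  351.99686232]
 [317.8559883  261.20195595]
 [315.63958879  83.69729199]
 [317.5482386  215.96100854]]
```

View pics/w1.png

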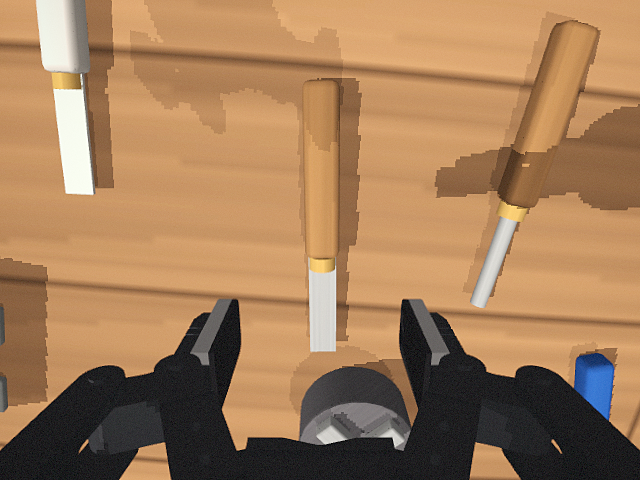

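The wrist view shows the scraper's butt top edge at about (321,80), the ferrule front at (322,271) and the blade tip at (322.5,351). The gouge is to the right and the chuck ahead of the tip.

```bash
python3 -c "
from h import *;import pickle
m=pickle.load(open('w1.pkl','rb'))
t=onz(m,[(322.5,351)],.0125)[0];b=onz(m,[(320.5,81)],.02)[0];print(t,b)
d=(t-b)[:2];L=np.linalg.norm(d);d/=L;g=t[:2]-.110*d;a=np.degrees(np.arctan2(d[1],d[0]));print(L,a,g)
go(g[0],g[1],.004,180+a)"
```

```text
[0.63470275 0.17140919 0.0125    ] [0.43647523 0.15387404 0.02      ]
0.19900158866078813 5.055208311704471 [0.52513062 0.16171647]
tcp [0.5269 0.1614 0.1499] yaw -175.35 go [  1.5   0.4 145.9] turn -0.007 t 1.57 F [-0.2 -0.7  0. ] q [ 0.09  0.54  1.7   0.    0.91 -1.56] gap 60.3 grip 0.0
```

>>> {"fn": "drive_tool", "kwargs": {"deltas": [[[1, 0, 38, 0], [1, 0, 76, 0], [1, 0, 110, 0], [1, 0, 130, 0], [1, 0, 145, 0]]], "force": 100}}

```text
t: 1.98
tcp_pos: [0.5235, 0.1631, 0.003]
tool_rot: [-0.042, 0.999, -0.0, -0.002]
force: [0.6, -0.2, 0.2]
finger_gap: 0.706
gripper_force: 0.0
```

>>> {"fn": "drive_tool", "kwargs": {"deltas": [[[0, 0, 0, 0], [0, 0, 0, 0], [0, 0, 0, 0], [0, 0, 0, 0], [0, 0, 0, 0]]], "jaw": 15}}

```text
t: 2.4
tcp_pos: [0.5271, 0.1621, 0.0067]
tool_rot: [-0.042, 0.999, 0.0, 0.001]
force: [1.1, -0.6, -0.3]
finger_gap: 0.251
gripper_force: 98.7
```

>>> {"fn": "drive_tool", "kwargs": {"deltas": [[[0, 0, 0, 0], [0, 0, 0, 0], [0, 0, 0, 0]]]}}

```text
t: 2.65
tcp_pos: [0.527, 0.1621, 0.0066]
tool_rot: [-0.042, 0.999, 0.0, 0.001]
force: [-0.3, 2.3, 6.9]
finger_gap: 0.251
gripper_force: 99.8
```

>>> {"fn": "drive_tool", "kwargs": {"deltas": [[[0, 0, -5, 0], [0, 0, -25, 0], [0, 0, -60, 0], [0, 0, -95, 0], [0, 0, -115, 0]]], "force": 115}}

```text
t: 3.07
tcp_pos: [0.5276, 0.1617, 0.1235]
tool_rot: [-0.042, 0.999, -0.0, 0.002]
force: [0.2, -0.2, -2.0]
finger_gap: 0.249
gripper_force: 113.0
```

>>> {"fn": "drive_tool", "kwargs": {"deltas": [[[0, 0, 0, 0], [0, 0, 0, 0]]]}}

```text
t: 3.23
tcp_pos: [0.527, 0.1616, 0.1216]
tool_rot: [-0.042, 0.999, 0.0, 0.002]
force: [0.3, 0.7, -2.2]
finger_gap: 0.246
gripper_force: 113.0
```

```bash
python3 -c "
from h import *
go(.468,-.1596,.12,171.6)
m=vision.camera_model('wrist');im=vision.snapshot('wrist');cv2.imwrite('pics/w2.png',im[:,:,::-1])"
```

```text
tcp [0.527  0.1616 0.1216] yaw -175.24 go [  85.5 -315.2    1.4] turn 0.23 t 3.23 F [ 0.3  0.7 -2.2] q [ 0.09  0.58  1.72 -0.    0.84 -1.56] gap 21.0 grip 113.0
```

View pics/w2.png

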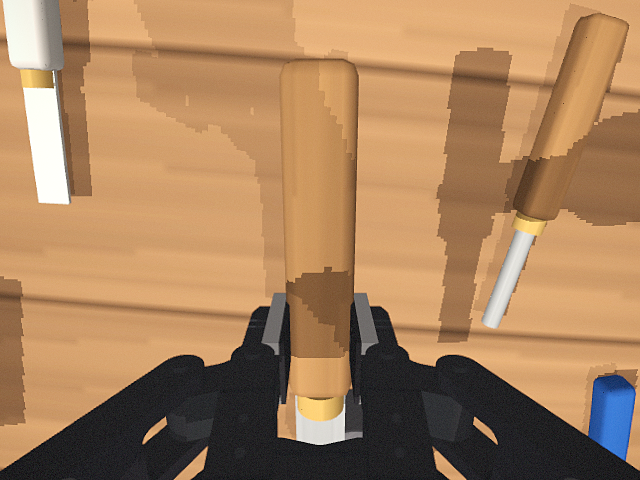

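The scraper is gripped straight and centred: handle axis at column 320, butt at row 60. Moving in front of the slot.

>>> {"fn": "drive_tool", "kwargs": {"deltas": [[[9, -32, 0, 0], [17, -64, 0, 0], [26, -96, 0, 0], [34, -128, 0, 0], [43, -160, 0, 0]]]}}

```text
t: 3.7
tcp_pos: [0.495, -0.0023, 0.1184]
tool_rot: [-0.042, 0.999, 0.001, -0.002]
force: [0.1, 0.2, -1.2]
finger_gap: 0.25
gripper_force: 113.2
```

>>> {"fn": "drive_tool", "kwargs": {"deltas": [[[9, -35, 0, 0.06], [18, -70, 0, 0.12], [27, -105, 0, 0.18], [36, -135, 0, 0.23], [42, -155, 0, 0.23]]]}}

```text
t: 4.12
tcp_pos: [0.4662, -0.1617, 0.1185]
tool_rot: [0.075, 0.997, 0.001, -0.002]
force: [0.4, 0.2, -2.3]
finger_gap: 0.246
gripper_force: 113.2
```

>>> {"fn": "drive_tool", "kwargs": {"deltas": [[[0, 0, 0, 0], [0, 0, 20, 0], [0, 0, 40, 0], [0, 0, 57, 0], [0, 0, 57, 0]]]}}

```text
t: 4.53
tcp_pos: [0.4648, -0.1569, 0.0595]
tool_rot: [0.073, 0.997, 0.002, -0.004]
force: [0.8, 0.6, -1.4]
finger_gap: 0.246
gripper_force: 113.2
```

```bash
python3 -c "
from h import *
go(.468,-.1596,.064,171.6)
for n in ('scene','top'):
  im=vision.snapshot(n);cv2.imwrite('pics/%s2.png'%n,im[:,:,::-1])
  m=vision.camera_model(n)
  print(n,proj(m,[(.468+.11*.9893,-.1596-.11*.1461,.069),(.6065,-.18,.069),(.5947,-.1783,.075)]))
a=cv2.imread('pics/top2.png')[130:270,320:460];b=cv2.imread('pics/scene2.png')[200:340,180:320]
cv2.imwrite('pics/c2.png',np.hstack([cv2.resize(x,(400,400),interpolation=cv2.INTER_CUBIC) for x in(a,b)]))"
```

```text
tcp [ 0.4648 -0.1569  0.0595] yaw 171.59 go [-3.5 -2.1 -4.5] turn -0.0 t 4.53 F [ 0.8  0.6 -1.4] q [-0.55  0.65  1.9   0.    0.61 -1.98] gap 21.0 grip 113.2
scene [[264.57474428 256.1425674 ]
 [263.08930593 265.97439827]
 [263.48008492 260.09766134]]
top [[377.261338   215.56617638]
 [378.92910434 202.78756698]
 [378.62127113 207.40411096]]
```

View pics/c2.png

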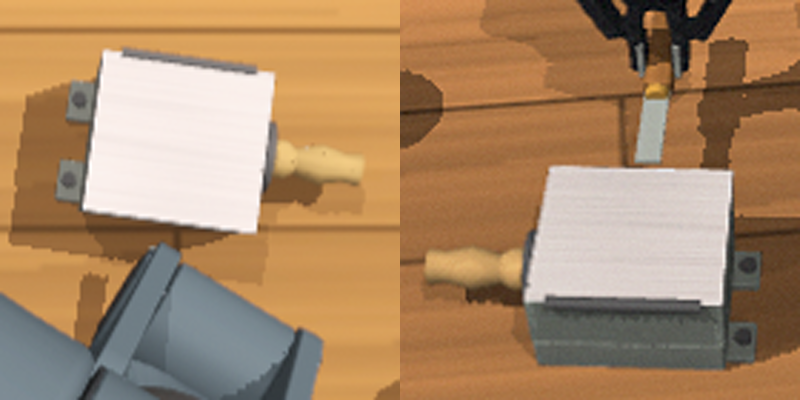

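Top view: cover square-on, arm in front of it. Scene view: blade ahead of the cover's front edge, tip at scene pixel (266.8,257), centred on the cover.

>>> {"fn": "drive_tool", "kwargs": {"deltas": [[[-2, 0, -4, 0], [-3, -1, -4, 0], [-3, -1, -4, 0], [-3, -1, -4, 0]]]}}

```text
t: 4.97
tcp_pos: [0.4714, -0.1609, 0.0683]
tool_rot: [0.073, 0.997, -0.001, 0.001]
force: [-0.2, 0.7, -0.7]
finger_gap: 0.246
gripper_force: 113.2
```

```bash
python3 -c "
from h import *
for i in range(3):
  go(.468,-.1596,.064,171.6); vision.snapshot('wrist')
m=vision.camera_model('scene');print(onz(m,[(266.8,257)],.065),onz(m,[(266.8,257)],.060))
im=vision.snapshot('scene');cv2.imwrite('pics/s3.png',im[:,:,::-1])
c=white(im,(255,225,275,262),110);r=cv2.minAreaRect(c);print(r,cv2.boxPoints(r).round(1))"
```

```text
tcp [ 0.4714 -0.1609  0.0683] yaw 171.6 go [3.5 0.8 4.3] turn 0.0 t 4.97 F [-0.2  0.7 -0.7] q [-0.55  0.63  1.88  0.    0.63 -1.98] gap 21.0 grip 113.2
tcp [ 0.4711 -0.1608  0.0681] yaw 171.6 go [3.2 0.8 4.1] turn -0.0 t 5.02 F [ 0.2  0.4 -1.7] q [-0.55  0.63  1.88 -0.    0.63 -1.98] gap 21.1 grip 113.2
tcp [ 0.4709 -0.1607  0.0679] yaw 171.59 go [3.  0.7 3.9] turn -0.0 t 5.07 F [ 0.2  0.3 -0.6] q [-0.55  0.63  1.88  0.    0.63 -1.98] gap 21.3 grip 113.2
[[ 0.57602591 -0.17100075  0.065     ]] [[ 0.5710348  -0.17113355  0.06      ]]
((265.7099609375, 244.5299835205078), (8.9095458984375, 22.34457778930664), 8.130102157592773) [[259.7 255. ]
 [262.9 232.8]
 [271.7 234.1]
 [268.5 256.2]]
```

>>> {"fn": "drive_tool", "kwargs": {"deltas": [[[0, 0, 3, 0], [-5, 0, 3, 0], [-10, 0, 3, 0], [-10, 0, 3, 0]]]}}

```text
t: 5.5
tcp_pos: [0.4823, -0.1629, 0.0643]
tool_rot: [0.073, 0.997, -0.001, 0.001]
force: [1.3, -0.3, -1.3]
finger_gap: 0.248
gripper_force: 113.2
```

>>> {"fn": "drive_tool", "kwargs": {"deltas": [[[-8, 0, 0, 0], [-16, 0, 0, 0], [-24, 0, 0, 0], [-32, 0, 0, 0], [-36, 0, 0, 0]]]}}

```text
t: 5.92
tcp_pos: [0.5182, -0.168, 0.0644]
tool_rot: [0.073, 0.997, -0.0, 0.001]
force: [0.1, -0.1, -2.0]
finger_gap: 0.246
gripper_force: 113.2
```

```bash
cat >> h.py <<'E'
C=np.array([.6659,-.1888]);Y=np.radians(-8.4);U=np.array([np.cos(Y),np.sin(Y)]);V=np.array([-U[1],U[0]])
def hs():
    s=manip.sense();p=s["tcp_pos"];d=(p[:2]-C);R=Ro.from_quat(s["tool_rot"])
    print("tcp in housing mm",(1000*np.array([d@U,d@V,p[2]])).round(1),"F(u,v,z)",np.array([s["force"][:2]@U,s["force"][:2]@V,s["force"][2]]).round(1),"M",s["ft_torque"].round(2),"t",round(s["t"],2),"gap",(85.4*s["finger_gap"]).round(1),"q5",s["q"].round(2))
E
python3 -c "
from h import *
hs()"
```

```text
Traceback (most recent call last):
  File "h.py", line 23, in hs
    print("tcp in housing mm",(1000*np.array([d@U,d@V,p[2]])).round(1),"F(u,v,z)",np.array([s["force"][:2]@U,s["force"][:2]@V,s["force"][2]]).round(1),"M",s["ft_torque"].round(2),"t",round(s["t"],2),"gap",(85.4*s["finger_gap"]).round(1),"q5",s["q"].round(2))
                                                                                                                                                                                                             ^^^^^^^^^^^^^^^^^^^^^^^^^^^^
AttributeError: 'float' object has no attribute 'round'
```

>>> {"fn": "drive_tool", "kwargs": {"deltas": [[[0, 0, -6, 0], [0, 0, -12, 0], [-1, 0, -19, 0], [-2, 0, -27, 0], [-4, 0, -34, 0]]]}}

```text
t: 6.33
tcp_pos: [0.5191, -0.1675, 0.0991]
tool_rot: [0.073, 0.997, 0.0, -0.001]
force: [-0.5, 0.4, -4.8]
finger_gap: 0.252
gripper_force: 113.0
```

```bash
sed -i 's/(85.4\*s\["finger_gap"\]).round(1)/round(85.4*s["finger_gap"],1)/' h.py; python3 -c "
from h import *
hs();im=vision.snapshot('scene');cv2.imwrite('pics/s4.png',im[:,:,::-1]);cv2.imwrite('pics/s4c.png',cv2.resize(im[170:340,170:340,::-1],(560,560)))"
```

```text
tcp in housing mm [-148.4   -0.4   99.1] F(u,v,z) [-0.5  0.4 -4.8] M [0.06 0.37 0.01] t 6.33 gap 21.5 q5 [-0.52  0.62  1.74 -0.    0.78 -1.94]
```

View pics/s4c.png

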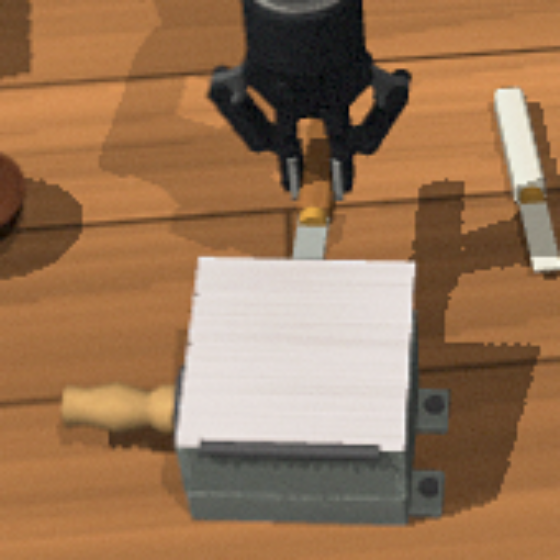

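The cover's front edge has risen on the blade (near edge of the crop at row 258, blade under it at (310,240)), and the force is about 3 N. I carry on along the arc.

>>> {"fn": "drive_tool", "kwargs": {"deltas": [[[-3, 0, -8, 0], [-7, 0, -17, 0], [-13, 0, -27, 0], [-18, 0, -34, 0], [-24, 0, -40, 0]]]}}

```text
t: 6.8
tcp_pos: [0.5432, -0.1711, 0.1391]
tool_rot: [0.073, 0.997, 0.0, -0.001]
force: [-3.1, -0.8, -2.1]
finger_gap: 0.249
gripper_force: 113.3
```

>>> {"fn": "drive_tool", "kwargs": {"deltas": [[[-5, 0, -5, 0], [-11, 0, -10, 0], [-18, 0, -15, 0], [-26, 0, -19, 0], [-35, 0, -23, 0]]]}}

```text
t: 7.22
tcp_pos: [0.5793, -0.1767, 0.1618]
tool_rot: [0.073, 0.997, 0.0, 0.0]
force: [-1.3, 1.5, -1.5]
finger_gap: 0.253
gripper_force: 113.4
```

```bash
python3 -c "
from h import *
hs();im=vision.snapshot('scene');cv2.imwrite('pics/s5c.png',cv2.resize(im[120:340,150:370,::-1],(560,560)))"
```

```text
tcp in housing mm [-87.4  -0.6 161.8] F(u,v,z) [-1.5  1.2 -1.5] M [0.12 0.3  0.07] t 7.22 gap 21.6 q5 [-0.48  0.59  1.55  0.    1.01 -1.9 ]
```

View pics/s5c.png

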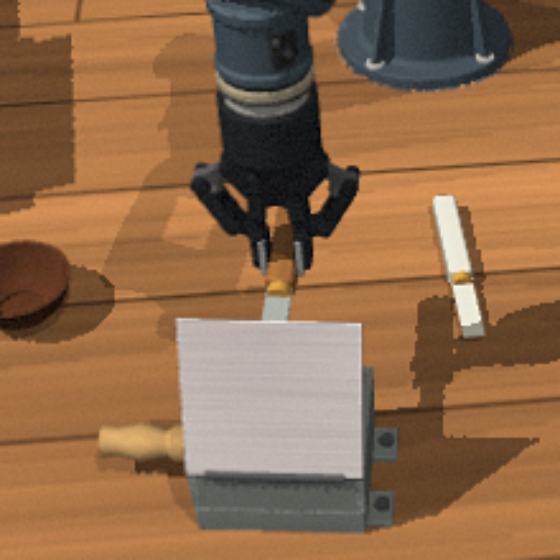

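The cover is at about 1.2 rad and still resting on the blade tip. I continue past upright.

>>> {"fn": "drive_tool", "kwargs": {"deltas": [[[-8, 0, -3, 0], [-16, 0, -5, 0], [-24, 0, -7, 0], [-32, 0, -8, 0], [-40, 0, -7, 0]]]}}

```text
t: 7.68
tcp_pos: [0.6192, -0.1827, 0.1686]
tool_rot: [0.073, 0.997, -0.0, 0.0]
force: [-2.0, 0.3, -1.2]
finger_gap: 0.249
gripper_force: 113.4
```

>>> {"fn": "drive_tool", "kwargs": {"deltas": [[[-8, 0, 1, 0], [-16, 0, 3, 0], [-24, 0, 5, 0], [-32, 0, 8, 0], [-40, 0, 11, 0]]]}}

```text
t: 8.1
tcp_pos: [0.6588, -0.1886, 0.1571]
tool_rot: [0.073, 0.997, -0.0, 0.0]
force: [-1.4, 0.5, -0.5]
finger_gap: 0.248
gripper_force: 113.5
```

>>> {"fn": "drive_tool", "kwargs": {"deltas": [[[-3, 0, 1, 0], [-6, 0, 2, 0], [-9, 0, 3, 0], [-11, 0, 4, 0], [-11, 0, 4, 0]]]}}

```text
t: 8.52
tcp_pos: [0.6686, -0.1899, 0.1529]
tool_rot: [0.073, 0.997, 0.0, -0.0]
force: [-0.6, 0.2, -1.5]
finger_gap: 0.251
gripper_force: 113.4
```

```bash
python3 -c "
from h import *
hs();im=vision.snapshot('scene');cv2.imwrite('pics/s6c.png',cv2.resize(im[120:340,150:370,::-1],(560,560)))"
```

```text
tcp in housing mm [  2.9  -0.7 152.9] F(u,v,z) [-0.6  0.1 -1.5] M [0.   0.02 0.02] t 8.52 gap 21.5 q5 [-0.44  0.71  1.31  0.    1.13 -1.86]
```

View pics/s6c.png

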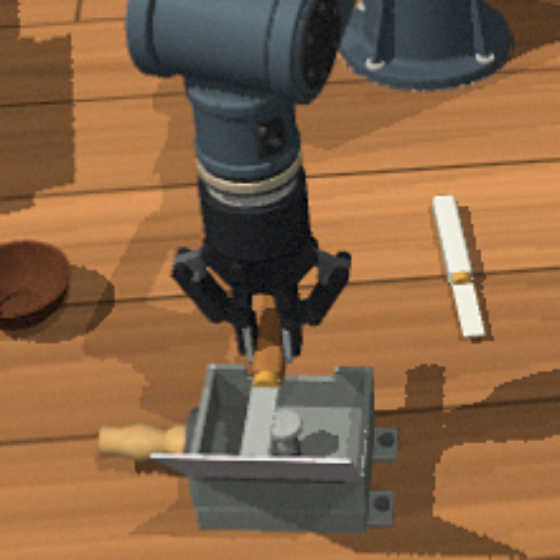

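The cover leans back past upright (its edge at crop row 465), and the plunger is visible at crop (285,425). One more nudge to the stop, then I retreat.

>>> {"fn": "drive_tool", "kwargs": {"deltas": [[[-2, 0, 0, 0], [-4, 0, 0, 0], [-6, 0, 0, 0], [-8, 0, 0, 0], [-8, 0, 0, 0]]]}}

```text
t: 8.98
tcp_pos: [0.6745, -0.1908, 0.1532]
tool_rot: [0.073, 0.997, 0.0, -0.003]
force: [-6.0, 1.1, 2.2]
finger_gap: 0.25
gripper_force: 113.8
```

>>> {"fn": "drive_tool", "kwargs": {"deltas": [[[20, 0, 0, 0], [55, 0, 0, 0], [90, 0, 0, 0], [125, 0, 0, 0], [160, 0, 0, 0]]]}}

```text
t: 9.4
tcp_pos: [0.5174, -0.1676, 0.1536]
tool_rot: [0.073, 0.997, -0.0, 0.001]
force: [-1.2, -0.3, -1.6]
finger_gap: 0.247
gripper_force: 113.4
```

>>> {"fn": "drive_tool", "kwargs": {"deltas": [[[25, 0, 20, 0], [50, 0, 40, 0], [70, 0, 60, 0], [75, 0, 75, 0], [75, 0, 75, 0]]]}}

```text
t: 9.82
tcp_pos: [0.4412, -0.1555, 0.0765]
tool_rot: [0.074, 0.997, 0.001, -0.003]
force: [-1.1, -0.1, -0.7]
finger_gap: 0.248
gripper_force: 113.4
```

```bash
python3 -c "
from h import *
hs();go(.44,-.20,.02,171.6)
im=vision.snapshot('top');m=vision.camera_model('top');cv2.imwrite('pics/t7.png',im[:,:,::-1])
im=vision.snapshot('scene');m=vision.camera_model('scene');cv2.imwrite('pics/s7.png',im[:,:,::-1])
c=white(im,(205,240,320,360),140);print(cv2.boundingRect(c),cv2.minAreaRect(c))
for th in (1.9,2.0,2.1,2.2):
  x=.06-.132*np.cos(th);z=.075+.132*np.sin(th);print(th,[proj(m,[*(C+U*x+V*y),z])[0].round(1) for y in(-.07,.07)])
"
```

```text
tcp in housing mm [-2.272e+02  1.000e-01  7.650e+01] F(u,v,z) [-1.  -0.2 -0.7] M [ 0.03  0.01 -0.01] t 9.82 gap 21.2 q5 [-0.58  0.6   1.95  0.    0.6  -2.  ]
tcp [ 0.4412 -0.1555  0.0765] yaw 171.53 go [ -5.7 -44.3  56.4] turn -0.001 t 9.82 F [-1.1 -0.1 -0.7] q [-0.58  0.6   1.95  0.    0.6  -2.  ] gap 21.2 grip 113.4
(209, 263, 79, 42) ((248.4578094482422, 283.2728271484375), (78.04930114746094, 40.3695068359375), 1.3639276027679443)
1.9 [array([208.9, 279.9]), array([286.9, 282.2])]
2.0 [array([208. , 286.9]), array([286.4, 289.3])]
2.1 [array([207.3, 294.1]), array([286. , 296.6])]
2.2 [array([206.8, 301.5]), array([285.7, 304. ])]
```

The push reached the stop at 6 N, and the lip's image row (about 303) fits 2.2 rad. I now lay the scraper down.

>>> {"fn": "drive_tool", "kwargs": {"deltas": [[[-1, -10, 15, 0], [-3, -22, 30, 0], [-4, -34, 45, 0], [-5, -44, 54, 0], [-5, -44, 54, 0]]]}}

```text
t: 10.33
tcp_pos: [0.4445, -0.2038, 0.0238]
tool_rot: [0.074, 0.997, -0.001, 0.001]
force: [0.1, -0.3, -0.3]
finger_gap: 0.241
gripper_force: 113.4
```

>>> {"fn": "drive_tool", "kwargs": {"deltas": [[[0, 0, 0, 0], [0, 0, 2, 0], [0, 0, 5, 0], [0, 0, 8, 0], [0, 0, 8, 0]]]}}

```text
t: 10.75
tcp_pos: [0.4424, -0.2004, 0.0163]
tool_rot: [0.073, 0.997, 0.0, -0.0]
force: [0.5, -0.6, -1.3]
finger_gap: 0.246
gripper_force: 113.4
```

```bash
python3 -c "
from h import *
go(.44,-.20,.0066,171.6)
"
```

```text
tcp [ 0.4424 -0.2004  0.0163] yaw 171.63 go [2.4 0.1 9.7] turn 0.0 t 10.75 F [ 0.5 -0.6 -1.3] q [-0.66  0.73  1.93  0.    0.48 -2.08] gap 21.0 grip 113.4
```

>>> {"fn": "drive_tool", "kwargs": {"deltas": [[[0, 0, 2, 0], [0, 0, 4, 0], [0, 0, 6, 0], [0, 0, 7, 0], [0, 0, 7, 0]]]}}

```text
t: 11.17
tcp_pos: [0.4423, -0.2009, 0.009]
tool_rot: [0.073, 0.997, 0.0, -0.0]
force: [-0.2, -0.8, -0.2]
finger_gap: 0.253
gripper_force: 113.4
```

>>> {"fn": "drive_tool", "kwargs": {"deltas": [[[0, 0, 1, 0], [0, 0, 2, 0], [0, 0, 2, 0], [0, 0, 2, 0]]]}}

```text
t: 11.5
tcp_pos: [0.4424, -0.201, 0.0073]
tool_rot: [0.073, 0.997, 0.0, -0.0]
force: [0.0, 0.4, -1.0]
finger_gap: 0.246
gripper_force: 113.4
```

>>> {"fn": "drive_tool", "kwargs": {"deltas": [[[0, 0, 0.5, 0], [0, 0, 1, 0], [0, 0, 1, 0], [0, 0, 1, 0]]]}}

```text
t: 11.83
tcp_pos: [0.4425, -0.201, 0.0067]
tool_rot: [0.073, 0.997, -0.0, 0.0]
force: [-1.1, -0.1, 4.4]
finger_gap: 0.247
gripper_force: 114.2
```

>>> {"fn": "drive_tool", "kwargs": {"deltas": [[[0, 0, 0.5, 0], [0, 0, 0.5, 0], [0, 0, 0.5, 0]]]}}

```text
t: 12.08
tcp_pos: [0.4425, -0.201, 0.0067]
tool_rot: [0.073, 0.997, -0.0, 0.0]
force: [-1.4, -0.2, 8.7]
finger_gap: 0.247
gripper_force: 115.0
```

>>> {"fn": "drive_tool", "kwargs": {"deltas": [[[0, 0, -0.5, 0], [0, 0, -0.5, 0], [0, 0, -0.5, 0], [0, 0, -0.5, 0], [0, 0, -0.5, 0]]], "jaw": 50, "force": 30}}

```text
t: 12.5
tcp_pos: [0.4424, -0.2009, 0.0061]
tool_rot: [0.073, 0.997, 0.0, -0.0]
force: [-0.1, 0.4, -0.7]
finger_gap: 0.585
gripper_force: 0.0
```

>>> {"fn": "drive_tool", "kwargs": {"deltas": [[[0, 0, -10, 0], [0, 0, -40, 0], [0, 0, -80, 0], [0, 0, -120, 0], [0, 0, -140, 0]]]}}

```text
t: 12.92
tcp_pos: [0.4437, -0.2018, 0.1506]
tool_rot: [0.073, 0.997, -0.002, 0.002]
force: [0.9, -0.0, 0.8]
finger_gap: 0.586
gripper_force: 0.0
```

>>> {"fn": "drive_tool", "kwargs": {"deltas": [[[0, 0, 0, 0], [0, 0, 0, 0]]], "jaw": 0}}

```text
t: 13.08
tcp_pos: [0.443, -0.2014, 0.1481]
tool_rot: [0.073, 0.997, -0.001, 0.002]
force: [0.3, -0.3, 1.0]
finger_gap: 0.311
gripper_force: 0.0
```

```bash
python3 -c "
from h import *
hs();go(C[0],C[1],.15,171.6)
m=vision.camera_model('wrist');im=vision.snapshot('wrist');cv2.imwrite('pics/w8.png',im[:,:,::-1])
im=vision.snapshot('scene');cv2.imwrite('pics/s8.png',im[:,:,::-1]);b=cv2.resize(im[200:340,180:320],(460,460));a=im
m=vision.camera_model('scene');print(proj(m,[*C,.07]))
w=cv2.imread('pics/w8.png');cv2.imwrite('pics/c8.png',np.hstack([cv2.resize(w,(400,300)),cv2.resize(im[170:320,180:380,::-1],(400,300))]))"
```

```text
tcp in housing mm [-218.7  -45.   148.1] F(u,v,z) [ 0.4 -0.2  1. ] M [ 0.   -0.   -0.01] t 13.08 gap 26.6 q5 [-0.66  0.47  1.86 -0.    0.81 -2.08]
tcp [ 0.443  -0.2014  0.1481] yaw 171.6 go [-218.7   45.    -1.3] turn -0.0 t 13.08 F [ 0.3 -0.3  1. ] q [-0.66  0.47  1.86 -0.    0.81 -2.08] gap 26.6 grip 0.0
[[259.86056648 286.45475925]]
```

View pics/c8.png

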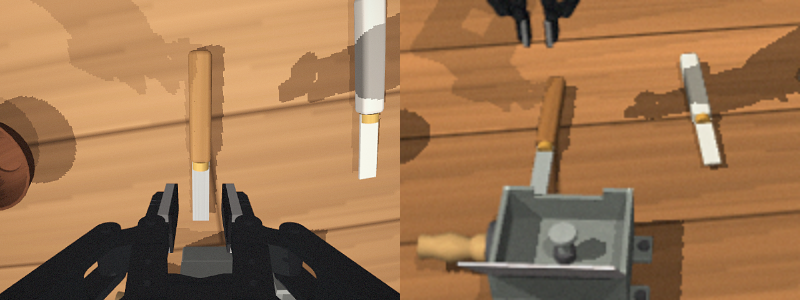

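The wrist view shows the scraper lying flat behind the housing. The scene view shows the open head, with the plunger cap at scene pixel (263.5,285.5). Moving over it with the fingers shut.

>>> {"fn": "drive_tool", "kwargs": {"deltas": [[[-38, 8, 0, 0], [-76, 16, 0, 0], [-114, 25, 0, 0], [-152, 33, 0, 0], [-190, 42, 0, 0]]], "jaw": 0}}

```text
t: 13.6
tcp_pos: [0.6369, -0.1864, 0.1436]
tool_rot: [0.073, 0.997, 0.001, -0.002]
force: [-0.6, -0.9, 0.5]
finger_gap: -0.0
gripper_force: 0.0
```

>>> {"fn": "drive_tool", "kwargs": {"deltas": [[[-20, 4, 0, 0], [-29, 5, 10, 0], [-29, 5, 30, 0], [-29, 5, 50, 0], [-29, 5, 66, 0]]]}}

```text
t: 14.02
tcp_pos: [0.6629, -0.1856, 0.0759]
tool_rot: [0.073, 0.997, 0.001, -0.004]
force: [-0.7, 1.0, -0.3]
finger_gap: -0.001
gripper_force: 0.0
```

>>> {"fn": "drive_tool", "kwargs": {"deltas": [[[0, 0, 0, 0], [0, 0, 0, 0], [0, 0, 0, 0], [0, 0, 0, 0]]]}}

```text
t: 14.35
tcp_pos: [0.6663, -0.187, 0.0812]
tool_rot: [0.073, 0.997, -0.0, 0.001]
force: [0.3, -0.5, -1.0]
finger_gap: -0.004
gripper_force: 0.0
```

```bash
python3 -c "
from h import *
hs()
a=vision.snapshot('top')[145:235,335:435];cv2.imwrite('pics/t9.png',a[:,:,::-1]);b=vision.snapshot('scene')[240:330,205:305]
m=vision.camera_model('scene');print(proj(m,[manip.sense()['tcp_pos']])-[205,240])
cv2.imwrite('pics/c9.png',np.hstack([cv2.resize(x,(400,360),interpolation=cv2.INTER_CUBIC)[:,:,::-1] for x in(a,b)]))"
```

```text
tcp in housing mm [ 0.1  1.8 81.2] F(u,v,z) [ 0.4 -0.5 -1. ] M [ 0.03 -0.    0.01] t 14.35 gap -0.3 q5 [-0.43  0.79  1.36 -0.    0.99 -1.86]
[[55.33753076 42.88365457]]
```

View pics/c9.png

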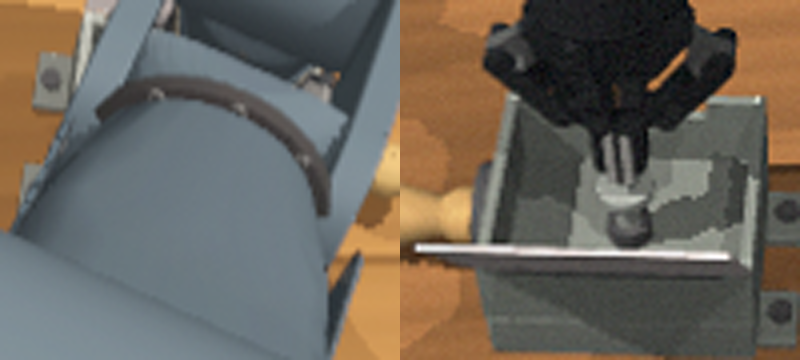

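The shut fingertips at crop (622,180) stand right above the cap, which spans columns 597–652. I press slowly.

>>> {"fn": "drive_tool", "kwargs": {"deltas": [[[0, 0, 2, 0], [0, 0, 4, 0], [0, 0, 6, 0], [0, 0, 8, 0], [0, 0, 10, 0]]]}}

```text
t: 14.87
tcp_pos: [0.6659, -0.1865, 0.0701]
tool_rot: [0.073, 0.997, 0.0, -0.0]
force: [0.1, 0.2, 2.5]
finger_gap: -0.001
gripper_force: 1.4
```

>>> {"fn": "drive_tool", "kwargs": {"deltas": [[[0, 0, 1, 0], [0, 0, 2, 0], [0, 0, 3, 0], [0, 0, 3, 0], [0, 0, 3, 0]]]}}

```text
t: 15.28
tcp_pos: [0.6659, -0.1865, 0.0677]
tool_rot: [0.073, 0.997, -0.0, -0.0]
force: [-1.4, 1.6, 4.0]
finger_gap: -0.001
gripper_force: 2.1
```

>>> {"fn": "drive_tool", "kwargs": {"deltas": [[[0, 0, 1, 0], [0, 0, 2, 0], [0, 0, 3, 0], [0, 0, 3, 0], [0, 0, 3, 0]]]}}

```text
t: 15.7
tcp_pos: [0.6659, -0.1865, 0.0646]
tool_rot: [0.073, 0.997, 0.0, -0.0]
force: [-1.9, 2.1, 6.1]
finger_gap: -0.0
gripper_force: 3.0
```

>>> {"fn": "drive_tool", "kwargs": {"deltas": [[[0, 0, 1, 0], [0, 0, 2, 0], [0, 0, 3, 0], [0, 0, 4, 0], [0, 0, 4.5, 0]]]}}

```text
t: 16.12
tcp_pos: [0.6659, -0.1865, 0.0605]
tool_rot: [0.073, 0.997, -0.0, -0.0]
force: [-3.2, 1.9, 8.5]
finger_gap: 0.002
gripper_force: 4.2
```

>>> {"fn": "drive_tool", "kwargs": {"deltas": [[[0, 0, 0, 0], [0, 0, 0, 0], [0, 0, 0, 0], [0, 0, 0, 0], [0, 0, 0, 0]]]}}

```text
t: 16.53
tcp_pos: [0.6659, -0.1864, 0.0607]
tool_rot: [0.073, 0.997, -0.0, -0.0]
force: [-3.0, 0.8, 8.4]
finger_gap: 0.0
gripper_force: 4.1
```

>>> {"fn": "drive_tool", "kwargs": {"deltas": [[[0, 0, 0.3, 0], [0, 0, 0.6, 0], [0, 0, 0.6, 0], [0, 0, 0.6, 0], [0, 0, 0.6, 0]]]}}

```text
t: 16.95
tcp_pos: [0.6659, -0.1865, 0.0602]
tool_rot: [0.073, 0.997, -0.0, 0.0]
force: [-3.2, 1.3, 9.6]
finger_gap: 0.004
gripper_force: 4.3
```

```bash
python3 -c "
from h import *
hs();im=vision.snapshot('scene');m=vision.camera_model('scene');c=white(im,(205,240,320,360),140);print(cv2.boundingRect(c))
hs();print(manip.sign_off())"
```

```text
tcp in housing mm [-0.3  2.3 60.2] F(u,v,z) [-3.4  0.9  9.6] M [0.23 0.51 0.04] t 16.95 gap 0.3 q5 [-0.43  0.82  1.37 -0.    0.95 -1.86]
(209, 281, 79, 24)
tcp in housing mm [-0.3  2.3 60.2] F(u,v,z) [-2.7  0.7  7.9] M [0.14 0.49 0.02] t 17.0 gap 0.0 q5 [-0.43  0.82  1.37 -0.    0.95 -1.86]
the job is handed in; nothing more can be done
None
```

I pried the cover up with the scraper and swung it to its rear stop, laid the scraper back on the bench, and handed the job in at 17 s with the fingertips holding the plunger about 10 mm down at roughly 9 N.

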